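# Shut down the warming tray and set the relish jars out to cool

### The job

The relish is done: first turn the timer dial on the warming tray anticlockwise, fully back to its zero stop, with the jars still on the tray. Next clear every stripped corn cob into the green scrap bin, and only then move the jars from the tray onto the wooden board, each set down gently and standing upright and wholly on the board. Never tip a jar over, and leave the other kitchen things where they are.

Things in the scene. Friction and masses are not known exactly. Their poses are not given: they have to be found in the camera images.
- warmer: warming tray, fixed, metal, 270 (x) x 290 (y) mm. Origin: centre of underside. Black hot plate at x -25 to +125 mm, top at z = 45 mm; control panel (top z = 40 mm) on the -x part, timer dial at (-85, 0). Stands left or right of the bin, yaw within 0.12 rad
- timer (a joint): angle of the timer dial (rad): 0 at the zero stop (pointer at the red mark, towards the warmer's -x), at most 5.2. It grows clockwise seen from above, so turn it ANTICLOCKWISE from above to bring it back to zero. It stays where it is left; axis vertical
- timer_grip (a point): on the timer dial's axis, 72 mm above the worktop, at the height to grip; turns with the dial. The dial's upright black grip bar is 54 mm long (along this point's x), 16 mm thick (y), from 49 to 82 mm above the worktop, on a 56 mm round skirt. An orange and white pointer marks its -x end
- board: wooden cooling board, fixed, 230 (x) x 290 (y) x 18 mm thick, with a darker raised end rail 11 mm wide along both y ends (rail top at z = 34 mm, 268 mm between rails). Origin: centre of its underside; top at z = 18 mm. Stands on the other side of the bin from the warmer
- bin: green open-topped scrap bin, fixed, 190 (x) x 150 (y) x 110 mm high, walls and floor 4 mm (with lips and wire bail 160 mm over y, 215 over x). Origin: centre of its underside. Stands between warmer and board
- jar1: closed glass jar of yellow relish with brass-coloured lid, 58 mm diameter all the way up, 95 mm tall, 0.2 to 0.4 kg, standing on the hot plate, about 85 mm from the next. Origin: centre of its underside, z up the jar. May be absent
- jar2: closed glass jar of yellow relish with brass-coloured lid, 58 mm diameter all the way up, 95 mm tall, 0.2 to 0.4 kg, standing on the hot plate, about 85 mm from the next. Origin: centre of its underside, z up the jar. May be absent
- jar3: closed glass jar of yellow relish with brass-coloured lid, 58 mm diameter all the way up, 95 mm tall, 0.2 to 0.4 kg, standing on the hot plate, about 85 mm from the next. Origin: centre of its underside, z up the jar. May be absent
- cob1: stripped corn cob, cream with a few yellow kernels, 110 mm long, 34 mm thick with flattened sides (it does not roll), about 90 g, lying on the board. Origin: its middle; its x axis runs along its length. May be absent
- cob2: stripped corn cob, cream with a few yellow kernels, 110 mm long, 34 mm thick with flattened sides (it does not roll), about 90 g, lying on the board. Origin: its middle; its x axis runs along its length. May be absent
- cob3: stripped corn cob, cream with a few yellow kernels, 110 mm long, 34 mm thick with flattened sides (it does not roll), about 90 g, lying on the board. Origin: its middle; its x axis runs along its length. May be absent
- cob4: stripped corn cob, cream with a few yellow kernels, 110 mm long, 34 mm thick with flattened sides (it does not roll), about 90 g, lying on the board. Origin: its middle; its x axis runs along its length. May be absent
- mug: white mug, 80 mm wide, 90 mm tall. Not part of the job. Origin: centre of its underside
- spoon: wooden spoon, 240 mm long, lying flat. Not part of the job. Origin: near its middle, underneath
- spice: small spice jar with black cap, 46 mm wide, 100 mm tall. Not part of the job. Origin: centre of its underside
- salt: round white salt pot with wooden lid, 64 mm wide, 50 mm tall. Not part of the job. Origin: centre of its underside
- tumbler: blue tumbler, 62 mm wide, 95 mm tall. Not part of the job. Origin: centre of its underside
Things that resemble listed ones, but are neither listed nor needed, are in the scene too. Leave any red or turquoise look-alike of the jar2 alone.

How it is judged (in metres and radians):
On the way, in this order (a step that is already met when the one before it is completed fails the run):
1. the timer is at its zero stop while all jars still stand on the warming tray (value of joint timer below 0.07 rad and x of jar1 in the frame of warmer between -0.14 and 0.14 m and y of jar1 in the frame of warmer between -0.15 and 0.15 m and z of jar1 in the frame of warmer between 0.039 and 0.055 m and x of jar2 in the frame of warmer between -0.14 and 0.14 m and y of jar2 in the frame of warmer between -0.15 and 0.15 m and z of jar2 in the frame of warmer between 0.039 and 0.055 m and x of jar3 in the frame of warmer between -0.14 and 0.14 m and y of jar3 in the frame of warmer between -0.15 and 0.15 m and z of jar3 in the frame of warmer between 0.039 and 0.055 m), for 0.2 s.
2. every cob is in the scrap bin while all jars still stand on the warming tray (x of cob1 in the frame of bin between -0.095 and 0.095 m and y of cob1 in the frame of bin between -0.075 and 0.075 m and z of cob1 in the frame of bin between 0 and 0.1 m and x of cob2 in the frame of bin between -0.095 and 0.095 m and y of cob2 in the frame of bin between -0.075 and 0.075 m and z of cob2 in the frame of bin between 0 and 0.1 m and x of cob3 in the frame of bin between -0.095 and 0.095 m and y of cob3 in the frame of bin between -0.075 and 0.075 m and z of cob3 in the frame of bin between 0 and 0.1 m and x of cob4 in the frame of bin between -0.095 and 0.095 m and y of cob4 in the frame of bin between -0.075 and 0.075 m and z of cob4 in the frame of bin between 0 and 0.1 m and x of jar1 in the frame of warmer between -0.14 and 0.14 m and y of jar1 in the frame of warmer between -0.15 and 0.15 m and z of jar1 in the frame of warmer between 0.039 and 0.055 m and x of jar2 in the frame of warmer between -0.14 and 0.14 m and y of jar2 in the frame of warmer between -0.15 and 0.15 m and z of jar2 in the frame of warmer between 0.039 and 0.055 m and x of jar3 in the frame of warmer between -0.14 and 0.14 m and y of jar3 in the frame of warmer between -0.15 and 0.15 m and z of jar3 in the frame of warmer between 0.039 and 0.055 m), for 0.2 s.
3. every jar stands upright on the board (x of jar1 in the frame of board between -0.09 and 0.09 m and y of jar1 in the frame of board between -0.11 and 0.11 m and z of jar1 in the frame of board between 0.012 and 0.024 m and angle between each of jar1, jar2, jar3's own z axis and vertical below 0.08 rad and x of jar2 in the frame of board between -0.09 and 0.09 m and y of jar2 in the frame of board between -0.11 and 0.11 m and z of jar2 in the frame of board between 0.012 and 0.024 m and x of jar3 in the frame of board between -0.09 and 0.09 m and y of jar3 in the frame of board between -0.11 and 0.11 m and z of jar3 in the frame of board between 0.012 and 0.024 m), for 0.2 s.
At the end, for the whole second after the job is handed in: the timer reads within 0.07 rad of its zero stop; every cob present lies in the scrap bin, its middle below the rim; every jar present stands upright (within 0.08 rad) on the board, its centre within 90 mm (x) and 110 mm (y) of the board's centre; all at rest and released (all of step 3 and value of joint timer below 0.07 rad and x of cob1 in the frame of bin between -0.095 and 0.095 m and y of cob1 in the frame of bin between -0.075 and 0.075 m and z of cob1 in the frame of bin between 0 and 0.1 m and x of cob2 in the frame of bin between -0.095 and 0.095 m and y of cob2 in the frame of bin between -0.075 and 0.075 m and z of cob2 in the frame of bin between 0 and 0.1 m and x of cob3 in the frame of bin between -0.095 and 0.095 m and y of cob3 in the frame of bin between -0.075 and 0.075 m and z of cob3 in the frame of bin between 0 and 0.1 m and x of cob4 in the frame of bin between -0.095 and 0.095 m and y of cob4 in the frame of bin between -0.075 and 0.075 m and z of cob4 in the frame of bin between 0 and 0.1 m and linear speed of each of jar1, jar2, jar3, cob1, cob2, cob3, cob4 below 0.02 m/s); the robot touches nothing.
It fails at once if a jar is tipped over (angle between any of jar1, jar2, jar3's own z axis and vertical above 0.6 rad).
It fails at once if a jar is dropped or banged onto the board (over 80 N) (contact force between any of jar1, jar2, jar3 and board above 80 N).
It fails at once if another kitchen thing is moved by more than 40 mm (distance of any of mug, spoon, spice, salt, tumbler from where it was at the start of the episode above 0.04 m).
Of jar1, jar2, jar3 only 2 to 3 are there at a start; the rules pass over those that are not, and their reading is None.
Of cob1, cob2, cob3, cob4 only 2 to 4 are there at a start; the rules pass over those that are not, and their reading is None.
At some moment in a run one of cob1, cob2, cob3, cob4 may be knocked a few centimetres aside while the robot is not near it.
It also fails if it takes over 210 s, if anything falls off the work surface, if the arm or the gripper's body presses on something with over 40 N, if the wrist force passes 120 N, or if a joint passes its speed limit or range.

### The arm

A 7-joint arm with a two-finger parallel gripper is mounted at the origin on the work surface. World frame = base frame: x ahead of the robot, y to its left, z up, the work surface at z = 0. Lengths are in mm, angles in rad, forces in N, time in s.
With the tool pointing down it reaches from about 400 to 875 mm from the base axis. Payload 4.4 kg.
Tool frame: the origin (TCP) lies on the centre line of the jaws, within the pads' length; the fingertips stand 14 mm ahead of it and the grasp point (between the pads) lies 5 mm behind it (tips_ahead is the distance from the TCP to the fingertips, in mm); z points along the fingers, y is the line along which they close (so a half turn about z gives the same grasp; the last joint's range is limited). The gripper opens to 85 mm and grips with 20 to 120 N. Pads are 22 mm wide; open, the fingers measure 114 mm over their backs; the gripper's body (76 mm by 85 mm) begins 54 mm behind the grasp point. The pads swing forward as they close: fully open they stand 13 mm farther back than shut.
Start: joints at [-1.36, 0.628, 0.038, 1.517, -0.027, 0.996, -0.02], TCP at [177.607, 625.279, 245.313] pointing down, gripper open.
Joint ranges: [-3.06, 3.06], [-0.37, 2.12], [-1.25, 1.32], [0.18, 2.47], [-1.1, 4.24], [0.23, 1.98], [-2.94, 2.94]. Speed limits (rad/s): [2.57, 2.57, 3.14, 3.14, 3.14, 3.14, 3.14].

### API

Orientations are given as [roll, pitch, yaw] about the fixed x, y, z axes, in that order (R = Rz(yaw) Ry(pitch) Rx(roll)).
In Python, from cell import * gives the robot as it stands.
- The arm moves only by the tool move_arm, never from a script. Its argument "rows" is text: rows parted by semicolons, each of 7 numbers parted by spaces: the shift along the tool's x, y, z scaled (see below), then the turn, a rotation vector about the tool's x, y, z scaled (see below), then the closure, from -1 (fully open) to 1 (shut). A call has 1 to 12 rows; each row is the pose to reach, as a shift and turn from the pose commanded when the call began, along the tool's axes at that moment; what a row does not reach only later rows make up. The controller multiplies each number of a shift by 0.3 m and each number of a turn by pi/2 rad. A row lasts 1/12 s, in which the tool goes at most 41.7 mm and 7.16 degrees, less where a joint would pass 70% of its speed; a pose out of reach is approached as far as the arm can. A call with a number of a shift or a turn outside -1 to 1 is refused whole. A call with a gripper value outside its range is refused whole. The fingers move at their own pace and stop on an object; the grip force is fixed at half the most. Time passes only in rows, so rows that repeat a pose let the fingers close. It gives the time, the measured TCP pose, the force, the opening and the grip force at its end, in the units of the state.
- read_state(): the state, without advancing time (a new reading comes with each control period).
- get_image(name): name is "side" or "top"; returns a dict with "img" (384x512x3 uint8, red, green, blue), "vfov" (degrees; the focal length in pixels is half the picture's height over the tangent of half this angle, whatever the lens; pixels are square), "cx", "cy" (the principal point, pixels), "extrinsics" (4x4, takes a point from camera to world coordinates). Camera axes: x right, y up, looking along -z (the intrinsics and any distortion apply to the point x, -y, -z); pixel columns grow to the right and rows downward; lengths in mm; the calibration is good to about 2 mm. A picture is of the moment at which its call begins. There is no depth.
- finish_job(): hands the job in; it is judged then, once.
The state is a dict: "clock": time; "qpos": joint angles; "qd": joint speeds; "tau": joint torques, N m; "eef_pos": TCP position; "tool_rot": TCP orientation; "force": force on the tool from outside, world axes, zero at the start; "torque": the same for the moment, N m; "width": finger opening in mm; "gripper_force": force on a finger pad.
Only numpy, scipy, OpenCV 4.12 (cv2) and the standard library are available. Lean on these libraries where they do the work, as an engineer would, in place of code of your own. Each camera call takes 0.05 s, during which the arm holds its last target. There are 200 camera calls.

## Working session

There is one attempt and no reset: what is moved stays moved. The work goes in short steps, Python scripts to look and compute and a tool call to move; the robot and the scene stay as the last step left them, time stands still between calls to the robot, and variables do not carry over. Pictures are saved under pics/ and viewed, at most 14 in all, crops included, and the job is handed in when it is done.

Besides the shell and the picture viewer there is one more tool, called after "Request:" as a command line: name --argument value ..., lists and objects as JSON in quotes. move_arm: Moves the arm, as the interface text tells. Its arguments: {"type":"object","properties":{"rows":{"type":"string"}},"required":["rows"]}

```bash
ls; mkdir -p pics
python3 - <<'E'
from cell import *
import cv2,numpy as np
s=read_state(); print(s)
for n in("top","side"):
    d=get_image(n); cv2.imwrite(f"pics/{n}0.png",cv2.resize(d["img"][:,:,::-1],(800,600),interpolation=cv2.INTER_CUBIC))
    print(n,{k:v for k,v in d.items() if k!="img"})
E
```

```text
pics
{'clock': 0.0, 'qpos': array([-1.35982482,  0.6293443 ,  0.03845016,  1.51839472, -0.02701514,
        0.99630226, -0.02000172]), 'qd': array([ 0.00038621,  0.00044113,  0.00045414,  0.00061463, -0.00092057,
       -0.00126288,  0.00133019]), 'tau': array([ 1.39728331e-04, -5.63413131e+01,  1.22552443e+00, -1.93454969e+01,
        1.07966020e-02,  1.03657233e-02, -1.49911614e-05]), 'eef_pos': array([177.4185467 , 624.67935632, 244.38185765]), 'tool_rot': array([-3.13966228e+00,  1.81647410e-05,  2.86480396e+00]), 'force': array([-0.90617112,  0.45222923,  0.5123582 ]), 'torque': array([-0.02786764, -0.03734122, -0.00084811]), 'gripper_force': 0.0, 'width': 85.49621408266484}
top {'vfov': 47.60108693590066, 'cx': 254.6516063046517, 'cy': 196.44704046653365, 'extrinsics': array([[-1.24308568e-02,  9.95056336e-01, -9.85310195e-02,
         4.48787174e+02],
       [-9.99913996e-01, -1.27822076e-02, -2.93541044e-03,
         1.71658075e+01],
       [-4.18034271e-03,  9.84860557e-02,  9.95129651e-01,
         1.53202200e+03],
       [ 0.00000000e+00,  0.00000000e+00,  0.00000000e+00,
         1.00000000e+00]])}
side {'vfov': 47.89415098488061, 'cx': 253.38068919335834, 'cy': 191.9257831995989, 'extrinsics': array([[ 9.96413156e-01,  7.18445153e-02, -4.47122832e-02,
         5.20796956e+02],
       [-8.21691220e-02,  6.95159242e-01, -7.14144147e-01,
        -8.79246263e+02],
       [-2.02251832e-02,  7.15256593e-01,  6.98569215e-01,
         9.54104839e+02],
       [ 0.00000000e+00,  0.00000000e+00,  0.00000000e+00,
         1.00000000e+00]])}
```

View pics/top0.png

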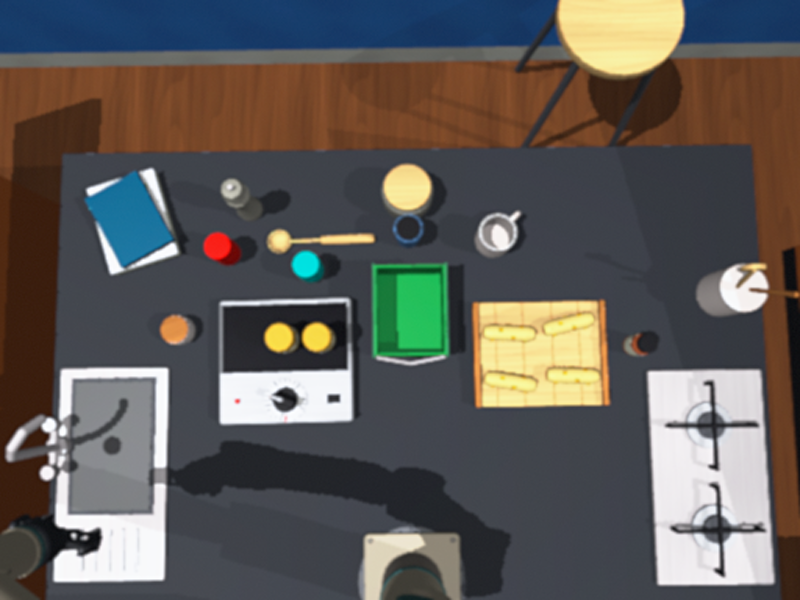

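View pics/side0.png

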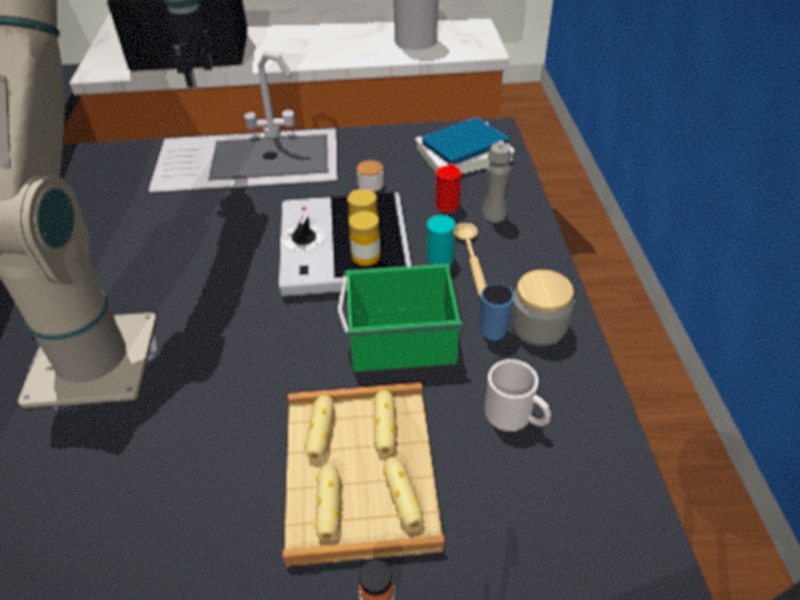

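The top view shows the warmer at left with 2 jars (280,338),(317,338) and the dial (287,400). The bin is in the middle (410,310). The board is at right with 4 cobs near (510,333),(570,323),(510,381),(573,376). The side view agrees.

```bash
cat > h.py <<'E'
from cell import *
import cv2,numpy as np
class Cam:
    def __init__(s,n):
        d=get_image(n); s.img=d["img"]; s.E=np.array(d["extrinsics"]); s.c=(d["cx"],d["cy"])
        s.f=s.img.shape[0]/2/np.tan(np.radians(d["vfov"])/2)
        s.hsv=cv2.cvtColor(s.img,cv2.COLOR_RGB2HSV)
    def ray(s,u,v):
        return s.E[:3,3], s.E[:3,:3]@np.array([(u-s.c[0])/s.f,-(v-s.c[1])/s.f,-1])
    def pt(s,u,v,z):
        o,d=s.ray(u,v); return (o+d*(z-o[2])/d[2])[:2]
    def px(s,p):
        q=s.E[:3,:3].T@(np.array(p)-s.E[:3,3]); return s.c[0]-s.f*q[0]/q[2], s.c[1]+s.f*q[1]/q[2]
    def mask(s,lo,hi): return cv2.inRange(s.hsv,np.array(lo),np.array(hi))
    def crop(s,name,x0,y0,x1,y1):
        k=min(800/(x1-x0),600/(y1-y0)); c=s.img[y0:y1,x0:x1,::-1]
        cv2.imwrite(name,cv2.resize(c,None,fx=k,fy=k,interpolation=cv2.INTER_CUBIC)[:600,:800])
def blobs(m,amin):
    c,_=cv2.findContours(m,cv2.RETR_EXTERNAL,cv2.CHAIN_APPROX_NONE)
    return [x for x in c if cv2.contourArea(x)>amin]
E
python3 - <<'E'
from h import *
t=Cam("top"); s=Cam("side")
t.crop("pics/t1.png",135,165,395,275)
hsv=t.hsv
for n,(u,v) in dict(cob=(326,213),cob2=(364,207),wood=(345,225),jar=(179,216),bin=(262,200),rail=(306,220),steel=(150,250)).items(): print(n,hsv[v-1:v+2,u-1:u+2].reshape(-1,3).mean(0))
sh=s.hsv
for n,(u,v) in dict(cob=(205,272),wood=(228,290),jar=(233,144)).items(): print('side',n,sh[v-1:v+2,u-1:u+2].reshape(-1,3).mean(0))
E
```

```text
cob [ 29.22222222  95.55555556 248.66666667]
cob2 [ 28.88888889  96.44444444 248.55555556]
wood [ 23.         102.33333333 249.        ]
jar [ 25.         181.22222222 249.        ]
bin [ 71.         207.77777778 193.44444444]
rail [ 15.55555556 152.22222222 222.22222222]
steel [108.           5.         249.88888889]
side cob [ 23.55555556  96.22222222 235.44444444]
side wood [ 19.77777778  93.22222222 234.11111111]
side jar [ 23.         168.22222222 218.77777778]
```

View pics/t1.png

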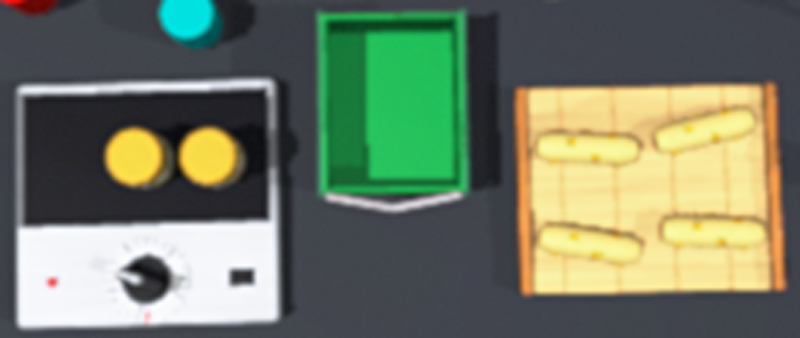

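The crop shows the dial at crop (147,279), pointer to the left and slightly up (about 100° clockwise of zero). The four cobs and the two lids are clearly separated.

Run:
```python
from h import *
t=Cam("top"); s=Cam("side")
# warmer
def rect(c,z):
    q=np.array([t.pt(u,v,z) for u,v in c.reshape(-1,2).astype(float)],np.float32)
    (x,y),(w,h),a=cv2.minAreaRect(q); b=cv2.boxPoints(((x,y),(w,h),a)); return (x,y),(w,h),a,b.round(0).tolist()
m=t.mask((0,0,150),(180,60,255)); m[:,240:]=0; m[:180]=0; m[285:]=0; m[:,:136]=0
m=cv2.morphologyEx(m,cv2.MORPH_CLOSE,np.ones((3,3)))
for c in blobs(m,800): print("warmer",rect(c,42))
m=t.mask((55,100,40),(85,255,255))
for c in blobs(m,800): print("bin rim",rect(c,110))
m=t.mask((10,60,120),(34,255,255)); m[:,:295]=0;m[:,395:]=0;m[:180]=0;m[270:]=0
for c in blobs(m,3000): print("board",rect(c,20))
m=t.mask((20,140,120),(32,255,255)); m[:190]=0; m[235:]=0; m[:,230:]=0
for c in blobs(m,60):
    (u,v),r=cv2.minEnclosingCircle(c); print("lid",(u,v,r),t.pt(u,v,95+45))
m=t.mask((26,60,150),(36,200,255)); m[:,295:]=m[:,295:]; m[:,:300]=0;m[:,395:]=0;m[:185]=0;m[262:]=0
m=cv2.morphologyEx(m,cv2.MORPH_OPEN,np.ones((3,3)));cv2.imwrite("pics/m.png",m)
for c in blobs(m,100):
    print("cob",cv2.contourArea(c),rect(c,18+22))
m=s.mask((22,60,120),(36,200,255)); m[:240]=0; m[:,280:]=0
for c in blobs(m,100): 
    (u,v),wh,a=cv2.minAreaRect(c);print("side cob",s.pt(u,v,18+20),wh,a)
a=cv2.resize(t.img[236:276,162:206,::-1],None,fx=9,fy=9,interpolation=cv2.INTER_CUBIC)
b=cv2.resize(s.img[120:165,170:214,::-1],None,fx=9,fy=8,interpolation=cv2.INTER_CUBIC)
cv2.imwrite("pics/dial.png",np.hstack([a,b]))
print(t.px((400,234,82)))
```

```text
warmer ((429.5520324707031, 270.00555419921875), (165.67654418945312, 290.4579162597656), 1.7648084163665771, [[342.0, 413.0], [351.0, 122.0], [517.0, 127.0], [508.0, 418.0]])
bin rim ((584.6168212890625, -4.403228759765625), (160.9524688720703, 197.5541534423828), 89.50362396240234, [[485.0, -84.0], [683.0, -86.0], [684.0, 75.0], [487.0, 77.0]])
board ((492.04534912109375, -291.807861328125), (234.31387329101562, 297.89471435546875), 0.3099426031112671, [[374.0, -143.0], [376.0, -441.0], [610.0, -440.0], [608.0, -142.0]])
lid (202.32142639160156, 215.3265380859375, 9.697345733642578) [528.03828005 189.53868338]
lid (178.2105255126953, 215.4736785888672, 9.550814628601074) [528.54488665 266.77359102]
cob 148.0 ((429.8406677246094, -219.3931884765625), (104.19710540771484, 21.755800247192383), 79.86043548583984, [[410.0, -269.0], [431.0, -273.0], [450.0, -170.0], [428.0, -166.0]])
cob 152.0 ((442.5376281738281, -357.5205383300781), (105.64790344238281, 20.34200668334961), 89.2864761352539, [[432.0, -410.0], [452.0, -410.0], [453.0, -305.0], [433.0, -305.0]])
cob 151.5 ((536.3704833984375, -220.61721801757812), (106.26990509033203, 20.59778594970703), 89.27154541015625, [[525.0, -274.0], [546.0, -274.0], [547.0, -168.0], [527.0, -167.0]])
cob 148.5 ((554.9395751953125, -351.7102966308594), (21.573326110839844, 105.61746215820312), 13.263237953186035, [[532.0, -303.0], [557.0, -406.0], [578.0, -401.0], [553.0, -298.0]])
side cob [ 441.71775603 -358.37451709] (15.5258150100708, 44.328880310058594) 2.0454084873199463
side cob [ 552.93914868 -353.431087  ] (45.949317932128906, 16.08226203918457) 68.96248626708984
side cob [ 429.7975444  -222.73592278] (13.532012939453125, 38.242645263671875) 11.309932708740234
side cob [ 536.04085238 -222.76919697] (38.0, 13.0) 90.0
(np.float64(191.07069789643631), np.float64(255.18014999603218))
```

View pics/dial.png

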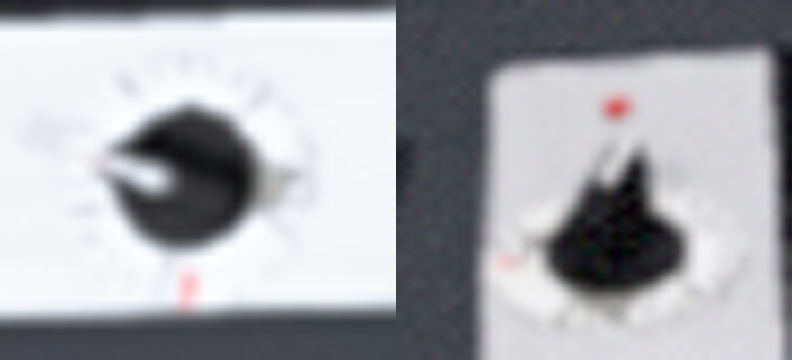

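The dial crop shows the pointer from (170,185) to tip (103,160) in the top view. It points to world +y turned about 20° towards +x, so about 112° remains to zero. The side view gives the same angle.

```bash
cat >> h.py <<'E'
def plan(*wps,start=None):
    """wps: (x,y,z,yawdeg); prints the tool-frame scaled shift/turn and rows needed"""
    if start is None:
        s=read_state(); start=(*s["eef_pos"],np.degrees(s["tool_rot"][2]))
    p=np.array(start,float)
    print("from",p.round(1))
    for w in wps:
        w=np.array(w,float); a=np.radians(p[3]); d=w[:3]-p[:3]
        tx=np.array([np.cos(a),np.sin(a),0]); ty=np.array([np.sin(a),-np.cos(a),0])
        dyaw=(w[3]-p[3]+180)%360-180
        sh=np.array([d@tx,d@ty,-d[2]])/300; n=max(np.linalg.norm(d)/41.7,abs(dyaw)/7.16)
        print(w.round(1),"shift",sh.round(3),"turn z",round(-dyaw/90,3),"rows",round(n,1)); p=w
E
python3 - <<'E'
from h import *
t=Cam("top")
m=t.mask((0,0,0),(180,255,110)); m[:240]=0;m[274:]=0;m[:,165:]=m[:,165:];m[:,:165]=0;m[:,203:]=0
for c in blobs(m,40):
    M=cv2.moments(c);u,v=M["m10"]/M["m00"],M["m01"]/M["m00"]; print(cv2.contourArea(c),u,v,t.pt(u,v,49),t.pt(u,v,60),cv2.minEnclosingCircle(c))
u0,v0=162+170/9,236+185/9;u1,v1=162+103/9,236+160/9
a,b=t.pt(u0,v0,80),t.pt(u1,v1,80);print("pointer",a,b,np.degrees(np.arctan2(*(b-a)[::-1])))
plan((397,267,245,117),(397,267,150,69.5),(397,267,69,69.5))
E
```

```text
59.5 186.2408963585434 272.1232492997199 [342.50040017 255.09817645] [343.2887597  253.33336374] ((183.5, 272.0), 18.52710723876953)
127.0 183.20997375328082 255.33464566929135 [398.69831473 265.52168921] [399.06983819 263.67956232] ((182.44117736816406, 255.55882263183594), 7.5795512199401855)
pointer [395.83307943 268.00056498] [405.25545618 292.70636688] 69.12399133589273
from [177.6 625.1 245.1 164.1]
[397. 267. 245. 117.] shift [-1.03  -0.949  0.   ] turn z 0.524 rows 10.1
[397.  267.  150.   69.5] shift [0.    0.    0.317] turn z 0.528 rows 6.6
[397.  267.   69.   69.5] shift [0.   0.   0.27] turn z -0.0 rows 1.9
```

Request:
move_arm --rows "-1 -0.95 0 0 0 0.52 -0.4; -1 -0.95 0 0 0 0.52 -0.4; -1 -0.95 0 0 0 0.52 -0.4; -1 -0.95 0 0 0 0.52 -0.4; -1 -0.95 0 0 0 0.52 -0.4; -1 -0.95 0 0 0 0.52 -0.4; -1 -0.95 0 0 0 0.52 -0.4; -1 -0.95 0 0 0 0.52 -0.4; -1 -0.95 0 0 0 0.52 -0.4; -1 -0.95 0 0 0 0.52 -0.4; -1 -0.95 0 0 0 0.52 -0.4; -1 -0.95 0 0 0 0.52 -0.4"

```text
clock: 1.35
eef_pos: [389.8, 266.9, 245.7]
tool_rot: [3.141, 0.0, 2.042]
force: [0.3, 0.8, -0.1]
width: 59.7
gripper_force: 0.0
```

Run:
```python
from h import *
plan((397.5,266,150,69.5),(397.5,266,70,69.5)); print(read_state()["width"],read_state()["qpos"])
```

```text
from [389.8 266.9 245.7 117. ]
[397.5 266.  150.   69.5] shift [-0.014  0.022  0.319] turn z 0.528 rows 6.6
[397.5 266.   70.   69.5] shift [0.    0.    0.267] turn z -0.0 rows 1.9
59.681175455998606 [-0.87331198  0.38874323  0.29151004  2.00177511 -0.15625256  0.77140643
 -0.01888767]
```

Request:
move_arm --rows "-0.014 0.022 0.32 0 0 0.53 -0.4; -0.014 0.022 0.32 0 0 0.53 -0.4; -0.014 0.022 0.32 0 0 0.53 -0.4; -0.014 0.022 0.32 0 0 0.53 -0.4; -0.014 0.022 0.32 0 0 0.53 -0.4; -0.014 0.022 0.32 0 0 0.53 -0.4; -0.014 0.022 0.32 0 0 0.53 -0.4; -0.014 0.022 0.32 0 0 0.53 -0.4; -0.014 0.022 0.32 0 0 0.53 -0.4; -0.014 0.022 0.32 0 0 0.53 -0.4"

```text
clock: 2.18
eef_pos: [395.6, 269.4, 149.3]
tool_rot: [-3.141, -0.0, 1.219]
force: [0.5, 0.1, -0.2]
width: 59.9
gripper_force: 0.0
```

Request:
move_arm --rows "0 0 0.09 0 0 0 -0.4; 0 0 0.18 0 0 0 -0.4; 0 0 0.265 0 0 0 -0.4; 0 0 0.265 0 0 0 -0.4; 0 0 0.265 0 0 0 -0.4"

```text
clock: 2.6
eef_pos: [395.5, 268.1, 69.3]
tool_rot: [-3.14, 0.002, 1.216]
force: [0.0, -0.4, 0.5]
width: 60.0
gripper_force: 0.0
```

Run:
```python
from h import *
s=read_state();print(s["eef_pos"],np.degrees(s["tool_rot"][2]),s["qpos"],s["force"])
s=Cam("side"); s.crop("pics/s2.png",150,90,260,175)
```

```text
[395.47846977 268.08276577  69.33899312] 69.67038811480057 [-0.8575133   0.71567582  0.30414309  2.1325914  -0.57027671  0.37383312
 -0.44101482] [ 0.00846699 -0.35658374  0.52702133]
```

View pics/s2.png

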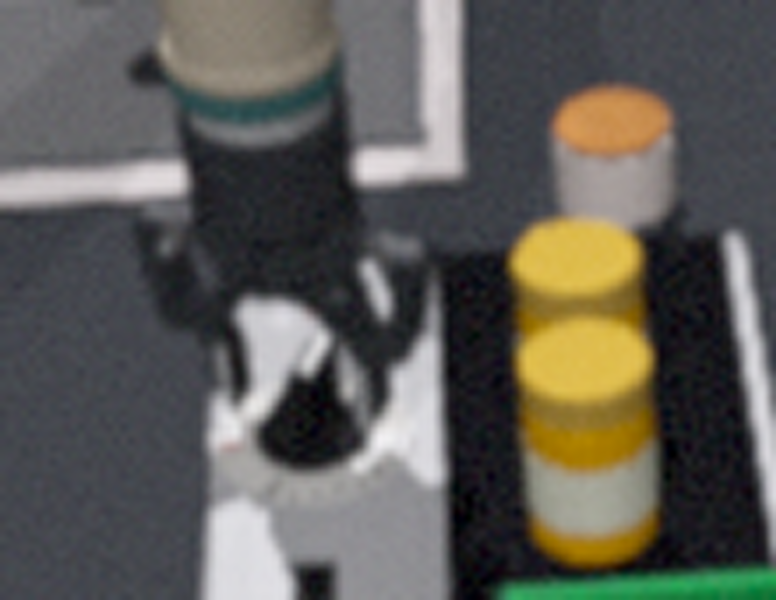

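The fingers straddle the dial bar, with the bar at (310,380). I'll close, then turn anticlockwise.

Request:
move_arm --rows "0 0 0 0 0 0 1; 0 0 0 0 0 0 1; 0 0 0 0 0 0 1; 0 0 0 0 0 0 1; 0 0 0 0 0 0 1; 0 0 0 0 0 0 1; 0 0 0 0 0 0 1; 0 0 0 0 0 0 1"

```text
clock: 3.32
eef_pos: [396.5, 269.0, 70.9]
tool_rot: [3.141, -0.002, 1.216]
force: [-0.3, -0.4, 7.0]
width: 14.8
gripper_force: 58.7
```

Request:
move_arm --rows "0 0 0 0 0 -0.07 1; 0 0 0 0 0 -0.14 1; 0 0 0 0 0 -0.21 1; 0 0 0 0 0 -0.28 1; 0 0 0 0 0 -0.35 1; 0 0 0 0 0 -0.42 1; 0 0 0 0 0 -0.49 1; 0 0 0 0 0 -0.56 1; 0 0 0 0 0 -0.6 1; 0 0 0 0 0 -0.6 1; 0 0 0 0 0 -0.6 1"

```text
clock: 4.23
eef_pos: [398.0, 269.2, 70.9]
tool_rot: [3.137, 0.0, 2.156]
force: [3.1, -0.9, 6.8]
width: 15.0
gripper_force: 58.7
```

Run:
```python
from h import *
s=read_state();print(s["eef_pos"],np.degrees(s["tool_rot"][2]),s["qpos"],s["force"],s["torque"],s["gripper_force"],s["width"])
```

```text
[397.96454411 269.18481467  70.94976867] 123.51477920382773 [-0.71899147  0.69068207  0.09662877  2.12712342 -0.19073959  0.32724513
  0.12110425] [ 3.09072184 -0.87512447  6.79973829] [ 0.05800329 -0.3272441   0.01258549] 58.743757009506226 14.979044150733396
```

Request:
move_arm --rows "0 0 0 0 0 -0.07 1; 0 0 0 0 0 -0.14 1; 0 0 0 0 0 -0.21 1; 0 0 0 0 0 -0.28 1; 0 0 0 0 0 -0.35 1; 0 0 0 0 0 -0.42 1; 0 0 0 0 0 -0.49 1; 0 0 0 0 0 -0.56 1; 0 0 0 0 0 -0.6 1; 0 0 0 0 0 -0.63 1; 0 0 0 0 0 -0.65 1; 0 0 0 0 0 -0.65 1"

```text
clock: 5.23
eef_pos: [398.7, 270.6, 70.9]
tool_rot: [3.137, 0.005, -3.109]
force: [3.5, 3.3, 5.7]
width: 15.1
gripper_force: 59.6
```

Run:
```python
from h import *
s=read_state();print(s["eef_pos"],np.degrees(s["tool_rot"][2]),s["qpos"],s["force"],s["torque"],s["gripper_force"],s["width"])
```

```text
[398.69832566 270.58937615  70.93729818] -178.14565260630494 [-0.57037691  0.68871131 -0.12286829  2.12142524  0.23542587  0.33696141
  0.71563855] [3.49438216 3.26964038 5.65702929] [ 0.72265591 -0.68510832 -1.11232478] 59.621193408966064 15.062981908794002
```

Request:
move_arm --rows "0 0 0 0 0 -0.03 1; 0 0 0 0 0 -0.06 1; 0 0 0 0 0 -0.06 1; 0 0 0 0 0 -0.06 1"

```text
clock: 5.57
eef_pos: [399.1, 270.6, 71.1]
tool_rot: [3.136, 0.006, -3.024]
force: [3.5, 4.0, 7.1]
width: 15.0
gripper_force: 99.9
```

Run:
```python
from h import *
s=read_state();print(s["eef_pos"],np.degrees(s["tool_rot"][2]),s["force"],s["torque"],s["gripper_force"],s["width"])
```

```text
[399.0787572  270.59838246  71.08359124] -173.2480019387358 [3.5482637  3.98163535 7.09053409] [ 0.93115087 -0.71376538 -2.62522137] 99.94943886995316 15.042944079094319
```

Request:
move_arm --rows "0 0 0 0 0 -0.05 -0.4; 0 0 0 0 0 -0.05 -0.4; 0 0 0 0 0 -0.05 -0.4; 0 0 0 0 0 -0.05 -0.4; 0 0 -0.1 0 0 -0.05 -0.4; 0 0 -0.2 0 0 0 -0.4; 0 0 -0.35 0 0 0.2 -0.4; 0 0 -0.5 0 0 0.3 -0.4; 0 0 -0.5 0 0 0.4 -0.4; 0 0 -0.5 0 0 0.5 -0.4; 0 0 -0.5 0 0 0.5 -0.4; 0 0 -0.5 0 0 0.5 -0.4"

```text
clock: 6.57
eef_pos: [395.4, 268.2, 220.0]
tool_rot: [-3.141, -0.0, 2.516]
force: [-0.6, -0.3, -0.0]
width: 59.9
gripper_force: 0.0
```

Run:
```python
from h import *
plan((450,20,220,90),(443,-230,220,90),(443,-358,160,89),(443,-358,34,89))
t=Cam("top");t.crop("pics/t3.png",135,200,235,275);s=Cam("side");s.crop("pics/s3.png",150,100,250,175)
cv2.imwrite("pics/ts3.png",np.hstack([cv2.resize(cv2.imread(f"pics/{n}3.png"),(400,300)) for n in "ts"]))
```

```text
from [395.4 268.2 220.  144.1]
[450.  20. 220.  90.] shift [-0.632 -0.564  0.   ] turn z 0.602 rows 7.6
[ 443. -230.  220.   90.] shift [-0.833 -0.023 -0.   ] turn z -0.0 rows 6.0
[ 443. -358.  160.   89.] shift [-0.427  0.     0.2  ] turn z 0.011 rows 3.4
[ 443. -358.   34.   89.] shift [0.   0.   0.42] turn z -0.0 rows 3.0
```

View pics/ts3.png

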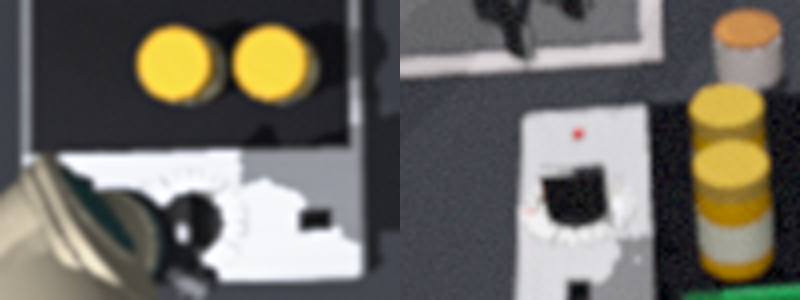

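The side view shows the bar now lying along x. The arm partly hides the dial in the top view, so I'll check again once it is clear.

Request:
move_arm --rows "-0.63 -0.56 0 0 0 0.6 -0.6; -0.63 -0.56 0 0 0 0.6 -0.6; -0.63 -0.56 0 0 0 0.6 -0.6; -0.63 -0.56 0 0 0 0.6 -0.6; -0.63 -0.56 0 0 0 0.6 -0.6; -0.63 -0.56 0 0 0 0.6 -0.6; -0.63 -0.56 0 0 0 0.6 -0.6; -0.63 -0.56 0 0 0 0.6 -0.6; -0.63 -0.56 0 0 0 0.6 -0.6; -0.63 -0.56 0 0 0 0.6 -0.6"

```text
clock: 7.5
eef_pos: [452.2, 22.3, 219.5]
tool_rot: [-3.14, -0.0, 1.585]
force: [0.2, -0.7, 0.2]
width: 68.4
gripper_force: 0.0
```

Run:
```python
from h import *
plan((443,-230,220,90),(443,-358,160,89),(443,-358,34,89))
t=Cam("top");a=cv2.resize(t.img[236:276,162:206,::-1],None,fx=9,fy=9,interpolation=cv2.INTER_CUBIC)
s=Cam("side");b=cv2.resize(s.img[120:165,170:214,::-1],None,fx=9,fy=8,interpolation=cv2.INTER_CUBIC)
cv2.imwrite("pics/dial2.png",np.hstack([a,b]))
```

```text
from [452.2  22.3 219.5  90.8]
[ 443. -230.  220.   90.] shift [-0.84  -0.043 -0.002] turn z 0.009 rows 6.1
[ 443. -358.  160.   89.] shift [-0.427  0.     0.2  ] turn z 0.011 rows 3.4
[ 443. -358.   34.   89.] shift [0.   0.   0.42] turn z -0.0 rows 3.0
```

View pics/dial2.png

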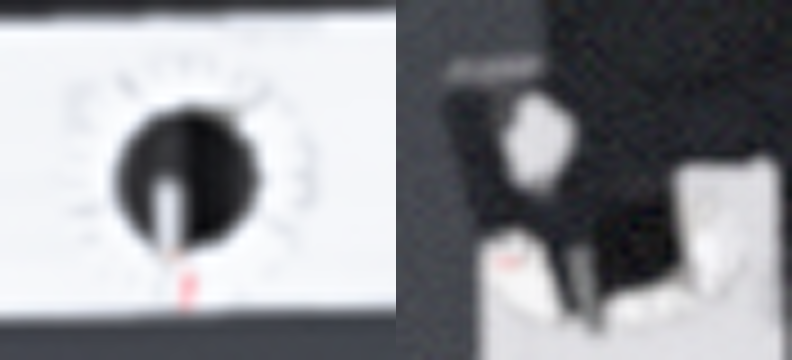

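The dial pointer now runs from (168,185) to (172,250), straight at the red mark, so the timer is at its zero stop. Next are the cobs.

Request:
move_arm --rows "-0.84 -0.04 0 0 0 0.01 -0.6; -0.84 -0.04 0 0 0 0.01 -0.6; -0.84 -0.04 0 0 0 0.01 -0.6; -0.84 -0.04 0 0 0 0.01 -0.6; -0.84 -0.04 0 0 0 0.01 -0.6; -0.84 -0.04 0 0 0 0.01 -0.6; -0.84 -0.04 0 0 0 0.01 -0.6; -0.84 -0.04 0 0 0 0.01 -0.6"

```text
clock: 8.27
eef_pos: [442.6, -232.8, 219.7]
tool_rot: [-3.142, 0.001, 1.562]
force: [0.2, 0.1, -0.1]
width: 68.1
gripper_force: 0.0
```

```bash
cat >> h.py <<'E'
def cobs():
    for n,lo in(("top",26),("side",22)):
        t=Cam(n); m=t.mask((lo,60,120),(36,200,255)); k=np.zeros_like(m)
        q=np.array([t.px(p) for p in((379,-158,18),(379,-426,18),(605,-426,18),(605,-158,18))],np.int32)
        cv2.fillPoly(k,[q],255); m=cv2.morphologyEx(m&k,cv2.MORPH_OPEN,np.ones((3,3)))
        for c in blobs(m,40):
            r=np.array([t.pt(u,v,39) for u,v in c.reshape(-1,2).astype(float)],np.float32)
            b=cv2.boxPoints(cv2.minAreaRect(r)); e=max(b[1]-b[0],b[2]-b[1],key=np.linalg.norm)
            print(n,b.mean(0).round(0),"len",np.linalg.norm(e).round(0),"yaw",round(np.degrees(np.arctan2(e[1],e[0]))%180,1))
E
python3 - <<'E'
from h import *
plan((443,-358,150,89),(443,-358,34,89));cobs()
E
```

```text
from [ 442.6 -232.8  219.7   89.5]
[ 443. -358.  150.   89.] shift [-0.417  0.005  0.232] turn z 0.005 rows 3.4
[ 443. -358.   34.   89.] shift [0.    0.    0.387] turn z -0.0 rows 2.8
top [ 392. -222.] len 48.0 yaw 89.3
top [ 431. -211.] len 87.0 yaw 81.7
top [ 536. -219.] len 103.0 yaw 89.3
top [ 556. -352.] len 105.0 yaw 100.0
side [ 442. -353.] len 112.0 yaw 86.9
side [ 554. -349.] len 116.0 yaw 100.7
side [ 429. -223.] len 105.0 yaw 80.7
side [ 536. -223.] len 103.0 yaw 85.4
```

Request:
move_arm --rows "-0.417 0.003 0.23 0 0 0 -0.6; -0.417 0.003 0.23 0 0 0 -0.6; -0.417 0.003 0.23 0 0 0 -0.6; -0.417 0.003 0.23 0 0 0 -0.6; -0.417 0.003 0.23 0 0 0 -0.6; -0.417 0.003 0.35 0 0 0 -0.6; -0.417 0.003 0.47 0 0 0 -0.6; -0.417 0.003 0.56 0 0 0 -0.6; -0.417 0.003 0.61 0 0 0 -0.6; -0.417 0.003 0.615 0 0 0 -0.6; -0.417 0.003 0.615 0 0 0 -0.6"

```text
clock: 9.28
eef_pos: [444.2, -352.4, 35.0]
tool_rot: [-3.141, -0.002, 1.569]
force: [-0.5, -0.5, 0.1]
width: 68.2
gripper_force: 0.0
```

Request:
move_arm --rows "0 0 0 0 0 0 1; 0 0 0 0 0 0 1; 0 0 0 0 0 0 1; 0 0 0 0 0 0 1; 0 0 0 0 0 0 1; 0 0 0 0 0 0 1; 0 0 -0.1 0 0 0 1; 0 0 -0.25 0 0 0 1; 0 0 -0.4 0 0 0 1; 0 0 -0.5 0 0 0 1; 0 0 -0.5 0 0 0 1; 0 0 -0.5 0 0 0 1"

```text
clock: 10.28
eef_pos: [444.7, -356.2, 188.4]
tool_rot: [3.136, 0.004, 1.565]
force: [0.1, 0.5, -1.1]
width: 32.9
gripper_force: 59.9
```

Run:
```python
from h import *
plan((490,-90,185,90),(558,-4,185,90),(558,-4,75,90))
```

```text
from [ 444.7 -356.2  188.4   89.7]
[490. -90. 185.  90.] shift [0.888 0.146 0.011] turn z -0.004 rows 6.5
[558.  -4. 185.  90.] shift [ 0.287  0.227 -0.   ] turn z -0.0 rows 2.6
[558.  -4.  75.  90.] shift [0.    0.    0.367] turn z -0.0 rows 2.6
```

Request:
move_arm --rows "0.89 0.15 0 0 0 0 1; 0.89 0.15 0 0 0 0 1; 0.89 0.15 0 0 0 0 1; 0.89 0.15 0 0 0 0 1; 0.89 0.15 0 0 0 0 1; 0.89 0.15 0 0 0 0 1; 0.89 0.15 0 0 0 0 1; 0.89 0.15 0 0 0 0 1; 0.89 0.15 0 0 0 0 1"

```text
clock: 11.03
eef_pos: [489.1, -86.7, 184.2]
tool_rot: [-3.139, -0.001, 1.569]
force: [-0.3, -0.1, -1.3]
width: 32.8
gripper_force: 59.8
```

Request:
move_arm --rows "0.28 0.22 0 0 0 0 1; 0.28 0.22 0 0 0 0 1; 0.28 0.22 0 0 0 0 1; 0.28 0.22 0 0 0 0 1; 0.28 0.22 0.1 0 0 0 1; 0.28 0.22 0.22 0 0 0 1; 0.28 0.22 0.34 0 0 0 1; 0.28 0.22 0.38 0 0 0 1; 0.28 0.22 0.38 0 0 0 1; 0.28 0.22 0.38 0 0 0 -0.3; 0.28 0.22 0.38 0 0 0 -0.3; 0.28 0.22 0.38 0 0 0 -0.3"

```text
clock: 12.03
eef_pos: [558.0, -5.4, 73.3]
tool_rot: [3.138, 0.0, 1.564]
force: [-0.4, -0.9, 0.2]
width: 55.6
gripper_force: 0.0
```

Request:
move_arm --rows "0 0 0 0 0 0 -0.3; 0 0 -0.1 0 0 0 -0.3; 0 0 -0.25 0 0 0 -0.3; 0 0 -0.38 0 0 0 -0.3; 0 0 -0.38 0 0 0 -0.6; 0 0 -0.38 0 0 0 -0.6; -0.25 -0.07 -0.38 0 0 0 -0.6; -0.5 -0.07 -0.38 0 0 0 -0.6; -0.72 -0.07 -0.38 0 0 0 -0.6; -0.72 -0.07 -0.38 0 0 0 -0.6; -0.72 -0.07 -0.38 0 0 0 -0.6; -0.72 -0.07 -0.38 0 0 0 -0.6"

```text
clock: 13.03
eef_pos: [531.7, -229.9, 185.3]
tool_rot: [-3.141, 0.006, 1.556]
force: [-0.4, -2.3, 0.7]
width: 68.2
gripper_force: 0.0
```

Run:
```python
from h import *
plan((536,-222,110,89),(536,-222,34,89));cobs()
Cam("top").crop("pics/t4.png",135,150,395,275)
```

```text
from [ 531.7 -229.9  185.3   89.1]
[ 536. -222.  110.   89.] shift [0.026 0.014 0.251] turn z 0.001 rows 1.8
[ 536. -222.   34.   89.] shift [0.    0.    0.253] turn z -0.0 rows 1.8
top [ 434. -194.] len 51.0 yaw 89.3
top [ 538. -204.] len 72.0 yaw 89.3
side [ 554. -353.] len 112.0 yaw 103.7
side [ 429. -223.] len 105.0 yaw 80.7
side [ 536. -223.] len 102.0 yaw 85.4
```

View pics/t4.png

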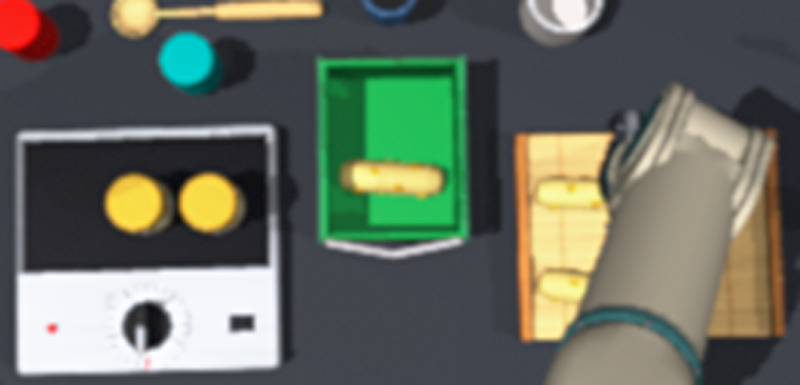

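The top crop shows one cob in the bin (393,178), with the dial pointer on the red mark and both jars unmoved. The next cob is the one at (536,-222).

Request:
move_arm --rows "0 0 0 0 0 0 -0.6; 0 0 0.12 0 0 0 -0.6; 0 0 0.25 0 0 0 -0.6; 0 0 0.37 0 0 0 -0.6; 0 0 0.45 0 0 0 -0.6; 0 0 0.5 0 0 0 -0.6; 0 0 0.5 0 0 0 -0.6; 0 0 0.5 0 0 0 -0.6"

```text
clock: 13.85
eef_pos: [534.1, -218.5, 34.7]
tool_rot: [-3.14, -0.002, 1.568]
force: [-0.3, 0.2, 0.2]
width: 68.1
gripper_force: 0.0
```

Request:
move_arm --rows "0 0 0 0 0 0 1; 0 0 0 0 0 0 1; 0 0 0 0 0 0 1; 0 0 0 0 0 0 1; 0 0 0 0 0 0 1; 0 0 0 0 0 0 1; 0 0 -0.1 0 0 0 1; 0 0 -0.25 0 0 0 1; 0 0 -0.4 0 0 0 1; 0 0 -0.5 0 0 0 1; 0 0 -0.5 0 0 0 1; 0 0 -0.5 0 0 0 1"

```text
clock: 14.85
eef_pos: [535.7, -221.3, 188.5]
tool_rot: [3.135, 0.002, 1.565]
force: [-0.6, -0.0, -1.2]
width: 33.1
gripper_force: 59.5
```

Run:
```python
from h import *
plan((610,-4,185,90),(610,-4,75,90),(610,-4,185,90),(430,-222,185,80))
```

```text
from [ 535.7 -221.3  188.5   89.7]
[610.  -4. 185.  90.] shift [0.726 0.243 0.012] turn z -0.004 rows 5.5
[610.  -4.  75.  90.] shift [0.    0.    0.367] turn z -0.0 rows 2.6
[610.  -4. 185.  90.] shift [ 0.     0.    -0.367] turn z -0.0 rows 2.6
[ 430. -222.  185.   80.] shift [-0.727 -0.6   -0.   ] turn z 0.111 rows 6.8
```

Request:
move_arm --rows "0.725 0.25 0 0 0 0 1; 0.725 0.25 0 0 0 0 1; 0.725 0.25 0 0 0 0 1; 0.725 0.25 0 0 0 0 1; 0.725 0.25 0 0 0 0 1; 0.725 0.25 0 0 0 0 1; 0.725 0.25 0 0 0 0 1; 0.725 0.25 0 0 0 0 1; 0.725 0.25 0.1 0 0 0 1; 0.725 0.25 0.22 0 0 0 1; 0.725 0.25 0.34 0 0 0 1; 0.725 0.25 0.38 0 0 0 1"

```text
clock: 15.85
eef_pos: [605.8, -5.8, 66.3]
tool_rot: [-3.132, 0.001, 1.562]
force: [-0.7, 0.4, -1.4]
width: 33.2
gripper_force: 59.4
```

Request:
move_arm --rows "0 0 0 0 0 0 1; 0 0 0 0 0 0 -0.3; 0 0 0 0 0 0 -0.3; 0 0 0 0 0 0 -0.3; 0 0 0 0 0 0 -0.3; 0 0 -0.1 0 0 0 -0.3; 0 0 -0.25 0 0 0 -0.3; 0 0 -0.38 0 0 0 -0.3; 0 0 -0.38 0 0 0 -0.3; 0 0 -0.38 0 0 0 -0.3"

```text
clock: 16.68
eef_pos: [612.8, -3.7, 189.6]
tool_rot: [3.133, -0.0, 1.565]
force: [-0.2, 0.1, -0.7]
width: 55.5
gripper_force: 0.0
```

Request:
move_arm --rows "-0.72 -0.6 0 0 0 0.11 -0.6; -0.72 -0.6 0 0 0 0.11 -0.6; -0.72 -0.6 0 0 0 0.11 -0.6; -0.72 -0.6 0 0 0 0.11 -0.6; -0.72 -0.6 0 0 0 0.11 -0.6; -0.72 -0.6 0 0 0 0.11 -0.6; -0.72 -0.6 0 0 0 0.11 -0.6; -0.72 -0.6 0 0 0 0.11 -0.6; -0.72 -0.6 0 0 0 0.11 -0.6; -0.72 -0.6 0 0 0 0.11 -0.6; -0.72 -0.6 0 0 0 0.11 -0.6; -0.72 -0.6 0 0 0 0.11 -0.6"

```text
clock: 17.68
eef_pos: [430.1, -217.3, 185.1]
tool_rot: [-3.142, -0.001, 1.395]
force: [-0.5, 0.0, 0.5]
width: 68.4
gripper_force: 0.0
```

Run:
```python
from h import *
plan((430,-222,34,80));cobs()
```

```text
from [ 430.1 -217.3  185.1   79.9]
[ 430. -222.   34.   80.] shift [-0.016  0.003  0.504] turn z -0.001 rows 3.6
top [ 433. -196.] len 56.0 yaw 81.2
top [ 555. -352.] len 106.0 yaw 103.3
side [ 553. -352.] len 116.0 yaw 101.3
side [ 429. -223.] len 105.0 yaw 82.2
```

Request:
move_arm --rows "-0.015 0 0.12 0 0 0 -0.6; -0.015 0 0.25 0 0 0 -0.6; -0.015 0 0.37 0 0 0 -0.6; -0.015 0 0.45 0 0 0 -0.6; -0.015 0 0.5 0 0 0 -0.6; -0.015 0 0.5 0 0 0 -0.6; -0.015 0 0.5 0 0 0 -0.6"

```text
clock: 18.37
eef_pos: [428.2, -222.6, 34.7]
tool_rot: [-3.14, -0.001, 1.393]
force: [-0.2, -0.5, 0.5]
width: 68.2
gripper_force: 0.0
```

Request:
move_arm --rows "0 0 0 0 0 0 1; 0 0 0 0 0 0 1; 0 0 0 0 0 0 1; 0 0 0 0 0 0 1; 0 0 0 0 0 0 1; 0 0 0 0 0 0 1; 0 0 -0.1 0 0 0 1; 0 0 -0.25 0 0 0 1; 0 0 -0.4 0 0 0 1; 0 0 -0.52 0 0 0 1; 0 0 -0.52 0 0 0 1; 0 0 -0.52 0 0 0 1"

```text
clock: 19.37
eef_pos: [430.0, -223.6, 194.4]
tool_rot: [3.135, 0.001, 1.393]
force: [0.7, -0.4, -0.7]
width: 32.8
gripper_force: 60.2
```

Run:
```python
from h import *
plan((500,-90,190,90),(584,-4,190,90),(584,-4,95,90),(584,-4,190,90),(554,-352,185,102.5),(554,-352,34,102.5))
```

```text
from [ 430.  -223.6  194.4   79.8]
[500. -90. 190.  90.] shift [0.48  0.151 0.015] turn z -0.113 rows 3.6
[584.  -4. 190.  90.] shift [ 0.287  0.28  -0.   ] turn z -0.0 rows 2.9
[584.  -4.  95.  90.] shift [0.    0.    0.317] turn z -0.0 rows 2.3
[584.  -4. 190.  90.] shift [ 0.     0.    -0.317] turn z -0.0 rows 2.3
[ 554.  -352.   185.   102.5] shift [-1.16  -0.1    0.017] turn z -0.139 rows 8.4
[ 554.  -352.    34.   102.5] shift [0.    0.    0.503] turn z -0.0 rows 3.6
```

Request:
move_arm --rows "0.48 0.15 0 0 0 -0.11 1; 0.48 0.15 0 0 0 -0.11 1; 0.48 0.15 0 0 0 -0.11 1; 0.48 0.15 0 0 0 -0.11 1; 0.48 0.15 0 0 0 -0.11 1; 0.48 0.15 0 0 0 -0.11 1; 0.48 0.15 0 0 0 -0.11 1"

```text
clock: 19.95
eef_pos: [496.9, -89.9, 190.3]
tool_rot: [-3.139, 0.0, 1.564]
force: [-0.6, 1.2, -1.5]
width: 32.9
gripper_force: 60.2
```

Request:
move_arm --rows "0.28 0.28 0 0 0 0 1; 0.28 0.28 0 0 0 0 1; 0.28 0.28 0 0 0 0 1; 0.28 0.28 0 0 0 0 1; 0.28 0.28 0 0 0 0 1; 0.28 0.28 0.1 0 0 0 1; 0.28 0.28 0.22 0 0 0 1; 0.28 0.28 0.32 0 0 0 1; 0.28 0.28 0.32 0 0 0 1; 0.28 0.28 0.32 0 0 0 -0.3; 0.28 0.28 0.32 0 0 0 -0.3; 0.28 0.28 0.32 0 0 0 -0.3"

```text
clock: 20.95
eef_pos: [584.1, -7.0, 97.5]
tool_rot: [3.138, 0.0, 1.564]
force: [-0.1, -0.6, 0.5]
width: 55.5
gripper_force: 0.0
```

Request:
move_arm --rows "0 0 0 0 0 0 -0.3; 0 0 -0.1 0 0 0 -0.3; 0 0 -0.22 0 0 0 -0.3; 0 0 -0.32 0 0 0 -0.3; 0 0 -0.32 0 0 0 -0.3; -0.14 0 -0.32 0 0 0 -0.6; -0.28 0 -0.32 0 0 0 -0.6; -0.3 0 -0.32 0 0 0 -0.6; -0.3 0 -0.32 0 0 0 -0.6"

```text
clock: 21.7
eef_pos: [581.9, -101.3, 192.7]
tool_rot: [3.139, 0.003, 1.558]
force: [0.1, 0.0, 0.7]
width: 68.4
gripper_force: 0.0
```

Request:
move_arm --rows "-0.86 -0.1 0 0 0 -0.14 -0.6; -0.86 -0.1 0 0 0 -0.14 -0.6; -0.86 -0.1 0 0 0 -0.14 -0.6; -0.86 -0.1 0 0 0 -0.14 -0.6; -0.86 -0.1 0 0 0 -0.14 -0.6; -0.86 -0.1 0 0 0 -0.14 -0.6; -0.86 -0.1 0 0 0 -0.14 -0.6; -0.86 -0.1 0 0 0 -0.14 -0.6; -0.86 -0.1 0 0 0 -0.14 -0.6; -0.86 -0.1 0 0 0 -0.14 -0.6"

```text
clock: 22.53
eef_pos: [551.8, -350.9, 191.4]
tool_rot: [3.141, -0.002, 1.788]
force: [-0.1, -0.0, -0.1]
width: 68.5
gripper_force: 0.0
```

Run:
```python
from h import *
plan((554,-352,34,102.5));cobs()
Cam("top").crop("pics/t5.png",135,150,395,275)
```

```text
from [ 551.8 -350.9  191.4  102.4]
[ 554.  -352.    34.   102.5] shift [-0.005  0.006  0.525] turn z -0.001 rows 3.8
top [ 392. -220.] len 44.0 yaw 89.3
top [ 553. -345.] len 91.0 yaw 103.3
side [ 554. -351.] len 116.0 yaw 100.4
```

View pics/t5.png

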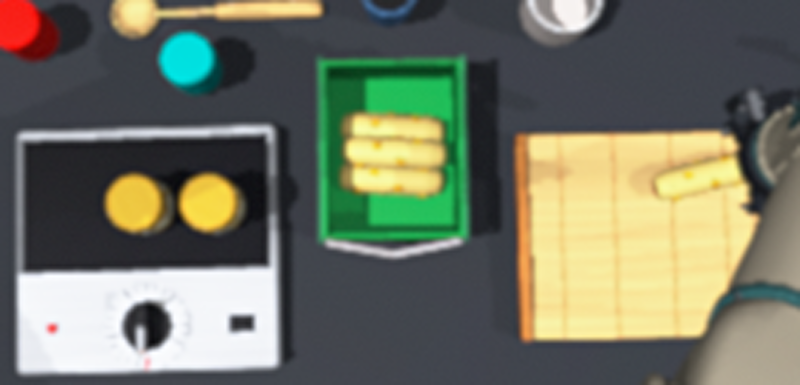

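Three cobs lie in the bin, at crop (395,125), (395,150) and (395,180). The last is on the board at (700,175).

Request:
move_arm --rows "-0.005 0.006 0.12 0 0 0 -0.6; -0.005 0.006 0.25 0 0 0 -0.6; -0.005 0.006 0.37 0 0 0 -0.6; -0.005 0.006 0.46 0 0 0 -0.6; -0.005 0.006 0.52 0 0 0 -0.6; -0.005 0.006 0.525 0 0 0 -0.6; -0.005 0.006 0.525 0 0 0 -0.6"

```text
clock: 23.27
eef_pos: [552.7, -353.3, 32.9]
tool_rot: [-3.14, -0.002, 1.786]
force: [0.4, -0.7, -0.2]
width: 68.3
gripper_force: 0.0
```

Request:
move_arm --rows "0 0 0 0 0 0 1; 0 0 0 0 0 0 1; 0 0 0 0 0 0 1; 0 0 0 0 0 0 1; 0 0 0 0 0 0 1; 0 0 0 0 0 0 1; 0 0 -0.1 0 0 0 1; 0 0 -0.25 0 0 0 1; 0 0 -0.4 0 0 0 1; 0 0 -0.52 0 0 0 1; 0 0 -0.52 0 0 0 1; 0 0 -0.52 0 0 0 1"

```text
clock: 24.27
eef_pos: [554.4, -356.0, 193.8]
tool_rot: [3.136, 0.005, 1.785]
force: [0.4, 0.6, -1.4]
width: 33.2
gripper_force: 60.1
```

Run:
```python
from h import *
plan((560,-90,190,90),(630,-4,190,90),(630,-4,100,90),(630,-4,235,90),(528,189,235,90),(528,189,110,90))
t=Cam("top")
m=t.mask((20,140,120),(32,255,255)); m[:190]=0; m[235:]=0; m[:,230:]=0
for c in blobs(m,60):
    (u,v),r=cv2.minEnclosingCircle(c); M=cv2.moments(c); print("lid",(u,v,r),t.pt(M["m10"]/M["m00"],M["m01"]/M["m00"],140),t.pt(u,v,140))
s=Cam("side"); m=s.mask((20,140,150),(32,255,255)); m[:115]=0; m[170:]=0; m[:,:215]=0;m[:,250:]=0
for c in blobs(m,20): print("side",cv2.boundingRect(c),cv2.contourArea(c))
print("proj side lids",s.px((528,189.5,140)),s.px((528,267,140)),s.px((528,189.5,45)))
s.crop("pics/s6.png",205,110,265,155)
```

```text
from [ 554.4 -356.   193.8  102.3]
[560. -90. 190.  90.] shift [0.863 0.206 0.013] turn z 0.136 rows 6.4
[630.  -4. 190.  90.] shift [ 0.287  0.233 -0.   ] turn z -0.0 rows 2.7
[630.  -4. 100.  90.] shift [0.  0.  0.3] turn z -0.0 rows 2.2
[630.  -4. 235.  90.] shift [ 0.    0.   -0.45] turn z -0.0 rows 3.2
[528. 189. 235.  90.] shift [ 0.643 -0.34  -0.   ] turn z -0.0 rows 5.2
[528. 189. 110.  90.] shift [0.    0.    0.417] turn z -0.0 rows 3.0
lid (178.25540161132812, 215.62950134277344, 9.621766090393066) [528.12598245 267.06715017] [528.04380224 266.62737736]
lid (202.31817626953125, 215.31817626953125, 9.696527481079102) [527.75957988 189.85049591] [528.06519827 189.54907677]
proj side lids (np.float64(232.55619156116356), np.float64(139.6262953581796)) (np.float64(231.40280213994743), np.float64(124.92753167030783)) (np.float64(234.1381942081881), np.float64(163.1108074925008))
```

View pics/s6.png

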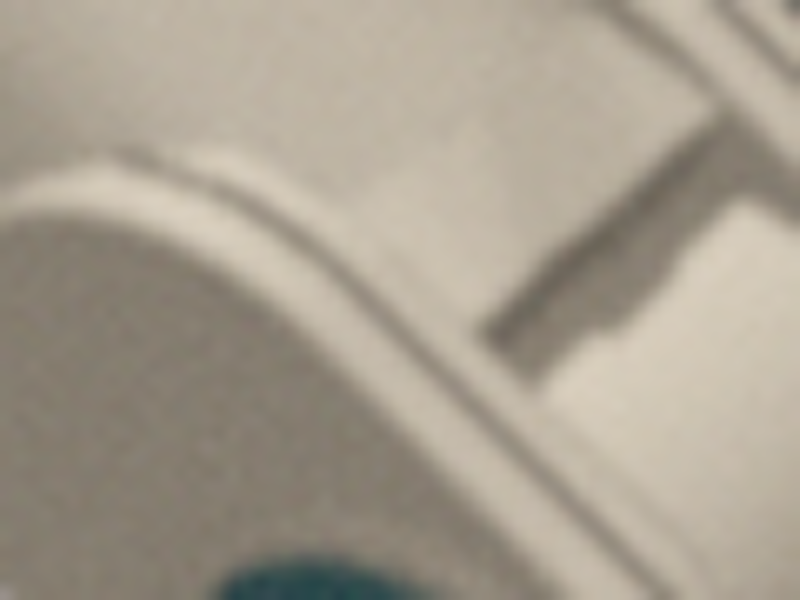

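That view only shows the arm in front of the side camera. The top view gives the jars at (528,190) and (528,267), consistent with the earlier side crop. I'll drop the last cob.

Request:
move_arm --rows "0.86 0.2 0 0 0 0.14 1; 0.86 0.2 0 0 0 0.14 1; 0.86 0.2 0 0 0 0.14 1; 0.86 0.2 0 0 0 0.14 1; 0.86 0.2 0 0 0 0.14 1; 0.86 0.2 0 0 0 0.14 1; 0.86 0.2 0 0 0 0.14 1; 0.86 0.2 0 0 0 0.14 1; 0.86 0.2 0 0 0 0.14 1; 0.86 0.2 0 0 0 0.14 1"

```text
clock: 25.2
eef_pos: [555.7, -91.2, 188.7]
tool_rot: [-3.139, 0.001, 1.564]
force: [-0.1, -0.5, -1.2]
width: 32.9
gripper_force: 60.1
```

Run:
```python
from h import *
plan((630,-4,190,90),(630,-4,100,90))
```

```text
from [555.7 -91.2 188.7  89.6]
[630.  -4. 190.  90.] shift [ 0.292  0.245 -0.004] turn z -0.005 rows 2.7
[630.  -4. 100.  90.] shift [0.  0.  0.3] turn z -0.0 rows 2.2
```

Request:
move_arm --rows "0.29 0.245 0 0 0 0 1; 0.29 0.245 0 0 0 0 1; 0.29 0.245 0 0 0 0 1; 0.29 0.245 0 0 0 0 1; 0.29 0.245 0 0 0 0 1; 0.29 0.245 0.06 0 0 0 1; 0.29 0.245 0.14 0 0 0 1; 0.29 0.245 0.22 0 0 0 1; 0.29 0.245 0.29 0 0 0 1; 0.29 0.245 0.29 0 0 0 1; 0.29 0.245 0.29 0 0 0 0.05; 0.29 0.245 0.29 0 0 0 0.05"

```text
clock: 26.2
eef_pos: [631.2, -5.4, 104.0]
tool_rot: [3.14, 0.001, 1.563]
force: [0.9, 0.7, -0.6]
width: 40.5
gripper_force: 0.0
```

Request:
move_arm --rows "0 0 0 0 0 0 0.05; 0 0 0 0 0 0 0.05; 0 0 -0.1 0 0 0 0.05; 0 0 -0.25 0 0 0 0; 0 0 -0.4 0 0 0 0; 0 0 -0.45 0 0 0 -0.6; 0 0 -0.45 0 0 0 -1; 0 0 -0.45 0 0 0 -1"

```text
clock: 26.87
eef_pos: [631.7, -3.3, 240.5]
tool_rot: [3.137, -0.0, 1.565]
force: [-0.3, -0.4, -0.4]
width: 77.3
gripper_force: 0.0
```

Request:
move_arm --rows "0.64 -0.34 0 0 0 0 -1; 0.64 -0.34 0 0 0 0 -1; 0.64 -0.34 0 0 0 0 -1; 0.64 -0.34 0 0 0 0 -1; 0.64 -0.34 0 0 0 0 -1; 0.64 -0.34 0 0 0 0 -1; 0.64 -0.34 0 0 0 0 -1; 0.64 -0.34 0 0 0 0 -1; 0.64 -0.34 0 0 0 0 -1"

```text
clock: 27.62
eef_pos: [530.2, 187.3, 237.4]
tool_rot: [-3.141, 0.002, 1.563]
force: [0.5, 0.5, -0.9]
width: 85.4
gripper_force: 0.0
```

Run:
```python
from h import *
plan((528,190,110,90));cobs()
t=Cam("top");t.crop("pics/t7.png",215,150,395,275)
s=Cam("side");s.crop("pics/s7.png",160,100,320,220)
cv2.imwrite("pics/ts7.png",np.hstack([cv2.resize(cv2.imread(f"pics/{n}7.png"),(400,300)) for n in "ts"]))
```

```text
from [530.2 187.3 237.4  89.5]
[528. 190. 110.  90.] shift [ 0.009 -0.007  0.425] turn z -0.005 rows 3.1
```

View pics/ts7.png

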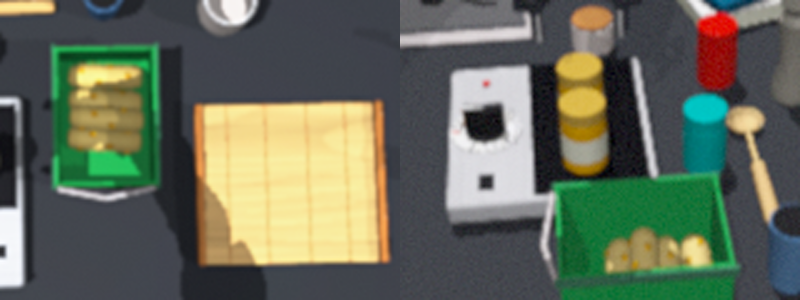

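All four cobs lie low in the bin: (105,75)–(105,140) in the top half, (610–700,250) in the side half. The board is empty and both jars are standing. Next is jar 1.

Request:
move_arm --rows "0.005 -0.005 0 0 0 -0.005 -1; 0.005 -0.005 0.1 0 0 -0.005 -1; 0.005 -0.005 0.2 0 0 -0.005 -1; 0.005 -0.005 0.28 0 0 -0.005 -1; 0.005 -0.005 0.34 0 0 -0.005 -1; 0.005 -0.005 0.39 0 0 -0.005 -1; 0.005 -0.005 0.42 0 0 -0.005 -1; 0.005 -0.005 0.43 0 0 -0.005 -1; 0.005 -0.005 0.43 0 0 -0.005 -1; 0.005 -0.005 0.43 0 0 -0.005 -1"

```text
clock: 28.65
eef_pos: [528.8, 190.8, 109.5]
tool_rot: [3.14, -0.0, 1.573]
force: [-0.0, 0.1, -0.6]
width: 85.5
gripper_force: 0.0
```

Request:
move_arm --rows "0 0 0 0 0 0 0.6; 0 0 0 0 0 0 0.6; 0 0 0 0 0 0 0.6; 0 0 0 0 0 0 0.6; 0 0 0 0 0 0 0.6; 0 0 0 0 0 0 0.6; 0 0 0 0 0 0 0.6"

```text
clock: 29.23
eef_pos: [528.5, 191.0, 109.9]
tool_rot: [3.141, -0.001, 1.573]
force: [-2.0, -0.7, 6.0]
width: 56.5
gripper_force: 63.0
```

Run:
```python
from h import *
s=read_state();print(s["force"],s["torque"],s["qpos"])
plan((528,190,245,90),(494,-60,245,90),(494,-248,245,90),(494,-248,84,90))
```

```text
[-2.01950187 -0.70960911  5.975816  ] [-0.05082087  0.19675989 -0.01760769] [-0.55532816  0.70414883  0.2473573   1.88979769 -0.29340638  0.58151256
 -0.11593705]
from [528.5 191.  109.9  90.1]
[528. 190. 245.  90.] shift [-0.003 -0.002 -0.45 ] turn z 0.001 rows 3.2
[494. -60. 245.  90.] shift [-0.833 -0.113 -0.   ] turn z -0.0 rows 6.1
[ 494. -248.  245.   90.] shift [-0.627  0.    -0.   ] turn z -0.0 rows 4.5
[ 494. -248.   84.   90.] shift [0.    0.    0.537] turn z -0.0 rows 3.9
```

Request:
move_arm --rows "0 0 -0.02 0 0 0 0.6; 0 0 -0.06 0 0 0 0.6; 0 0 -0.12 0 0 0 0.6; 0 0 -0.2 0 0 0 0.6; 0 0 -0.28 0 0 0 0.6; 0 0 -0.36 0 0 0 0.6; 0 0 -0.42 0 0 0 0.6; 0 0 -0.45 0 0 0 0.6; 0 0 -0.45 0 0 0 0.6"

```text
clock: 29.98
eef_pos: [529.2, 191.1, 245.8]
tool_rot: [3.138, -0.002, 1.573]
force: [0.7, -1.2, -3.0]
width: 56.7
gripper_force: 64.5
```

Request:
move_arm --rows "-0.04 -0.005 0 0 0 0 0.6; -0.11 -0.015 0 0 0 0 0.6; -0.2 -0.03 0 0 0 0 0.6; -0.29 -0.04 0 0 0 0 0.6; -0.38 -0.05 0 0 0 0 0.6; -0.47 -0.065 0 0 0 0 0.6; -0.56 -0.075 0 0 0 0 0.6; -0.65 -0.09 0 0 0 0 0.6; -0.73 -0.1 0 0 0 0 0.6; -0.79 -0.11 0 0 0 0 0.6; -0.83 -0.115 0 0 0 0 0.6; -0.83 -0.115 0 0 0 0 0.6"

```text
clock: 30.98
eef_pos: [492.5, -62.0, 242.8]
tool_rot: [-3.139, 0.002, 1.567]
force: [1.3, 0.5, -3.0]
width: 57.2
gripper_force: 64.5
```

Request:
move_arm --rows "-0.04 0 0 0 0 0 0.6; -0.11 0 0 0 0 0 0.6; -0.2 0 0 0 0 0 0.6; -0.29 0 0 0 0 0 0.6; -0.38 0 0 0 0 0 0.6; -0.47 0 0 0 0 0 0.6; -0.55 0 0 0 0 0 0.6; -0.6 0 0 0 0 0 0.6; -0.63 0 0 0 0 0 0.6; -0.63 0 0 0 0 0 0.6; -0.63 0 0 0 0 0 0.6; -0.63 0 0 0 0 0 0.6"

```text
clock: 31.98
eef_pos: [494.9, -245.2, 243.4]
tool_rot: [-3.141, -0.002, 1.575]
force: [0.5, 0.7, -3.3]
width: 56.4
gripper_force: 64.5
```

Run:
```python
from h import *
s=read_state();print(s["force"],s["torque"],s["width"])
plan((494,-248,83,90))
```

```text
[ 0.47874587  0.73670692 -3.34626628] [ 0.04945936 -0.03158752 -0.00011226] 56.440102361036
from [ 494.9 -245.2  243.4   90.3]
[ 494. -248.   83.   90.] shift [-0.009 -0.003  0.535] turn z 0.003 rows 3.8
```

Request:
move_arm --rows "0 0 0.03 0 0 0 0.6; 0 0 0.09 0 0 0 0.6; 0 0 0.17 0 0 0 0.6; 0 0 0.25 0 0 0 0.6; 0 0 0.33 0 0 0 0.6; 0 0 0.4 0 0 0 0.6; 0 0 0.45 0 0 0 0.6; 0 0 0.48 0 0 0 0.6; 0 0 0.495 0 0 0 0.6; 0 0 0.5 0 0 0 0.6; 0 0 0.5 0 0 0 0.6; 0 0 0.5 0 0 0 0.6"

```text
clock: 32.98
eef_pos: [495.3, -247.5, 94.6]
tool_rot: [3.14, 0.001, 1.573]
force: [-0.2, -0.4, -2.4]
width: 57.3
gripper_force: 64.6
```

Request:
move_arm --rows "0 0 0.005 0 0 0 0.6; 0 0 0.01 0 0 0 0.6; 0 0 0.015 0 0 0 0.6; 0 0 0.02 0 0 0 0.6; 0 0 0.023 0 0 0 0.6; 0 0 0.026 0 0 0 0.6; 0 0 0.026 0 0 0 0.6; 0 0 0.026 0 0 0 0.6"

```text
clock: 33.65
eef_pos: [494.6, -247.3, 85.9]
tool_rot: [-3.141, -0.0, 1.573]
force: [-0.7, 0.6, -3.5]
width: 56.8
gripper_force: 64.6
```

Request:
move_arm --rows "0 0 0.003 0 0 0 0.6; 0 0 0.006 0 0 0 0.6; 0 0 0.009 0 0 0 0.6; 0 0 0.009 0 0 0 0.6; 0 0 0.009 0 0 0 0.6"

```text
clock: 34.07
eef_pos: [494.5, -247.3, 83.2]
tool_rot: [-3.141, -0.0, 1.573]
force: [0.7, -0.4, -4.2]
width: 57.1
gripper_force: 64.6
```

Request:
move_arm --rows "0 0 0.002 0 0 0 0.6; 0 0 0.004 0 0 0 0.6; 0 0 0.006 0 0 0 0.6; 0 0 0.006 0 0 0 0.6; 0 0 0.006 0 0 0 0.6"

```text
clock: 34.48
eef_pos: [494.6, -247.4, 82.9]
tool_rot: [3.141, -0.0, 1.573]
force: [-2.0, 1.5, 10.5]
width: 57.1
gripper_force: 65.7
```

Contact with the board is felt at 10 N, so I'll release and go to the second jar.

Request:
move_arm --rows "0 0 0 0 0 0 -1; 0 0 0 0 0 0 -1; 0 0 0 0 0 0 -1; 0 0 0 0 0 0 -1; 0 0 0 0 0 0 -1; 0 0 -0.05 0 0 0 -1; 0 0 -0.15 0 0 0 -1; 0 0 -0.27 0 0 0 -1; 0 0 -0.4 0 0 0 -1; 0 0 -0.55 0 0 0 -1; 0 0 -0.55 0 0 0 -1; 0 0 -0.55 0 0 0 -1"

```text
clock: 35.48
eef_pos: [496.2, -248.2, 249.3]
tool_rot: [3.136, 0.002, 1.573]
force: [-0.1, -0.2, -0.4]
width: 85.6
gripper_force: 0.0
```

Request:
move_arm --rows "0.9 0 0 0 0 0 -1; 0.9 0 0 0 0 0 -1; 0.9 0 0 0 0 0 -1; 0.9 0 0 0 0 0 -1; 0.9 0 0 0 0 0 -1; 0.9 0 0 0 0 0 -1; 0.9 0 0 0 0 0 -1; 0.9 0 0 0 0 0 -1; 0.9 0 0 0 0 0 -1; 0.9 0 0 0 0 0 -1"

```text
clock: 36.32
eef_pos: [493.3, 21.7, 245.4]
tool_rot: [-3.139, 0.001, 1.572]
force: [0.5, -0.8, 0.4]
width: 85.7
gripper_force: 0.0
```

Request:
move_arm --rows "0.81 0.11 0 0 0 0 -1; 0.81 0.11 0 0 0 0 -1; 0.81 0.11 0 0 0 0 -1; 0.81 0.11 0 0 0 0 -1; 0.81 0.11 0 0 0 0 -1; 0.81 0.11 0 0 0 0 -1; 0.81 0.11 0 0 0 0 -1; 0.81 0.11 0 0 0 0 -1; 0.81 0.11 0 0 0 0 -1; 0.81 0.11 0 0 0 0 -1; 0.81 0.11 0 0 0 0 -1"

```text
clock: 37.23
eef_pos: [527.1, 263.2, 246.5]
tool_rot: [-3.142, 0.001, 1.569]
force: [-0.7, -0.1, -0.1]
width: 85.2
gripper_force: 0.0
```

Run:
```python
from h import *
plan((528,267,108.5,90))
t=Cam("top"); s=Cam("side")
for cam,z in((t,113),(s,113)):
    m=cam.mask((20,140,100),(32,255,255)); k=np.zeros_like(m)
    cv2.fillPoly(k,[np.array([cam.px(p) for p in((379,-158,60),(379,-426,60),(605,-426,60),(605,-158,60))],np.int32)],255)
    for c in blobs(m&k,30): (u,v),r=cv2.minEnclosingCircle(c); print(u,v,r,cam.pt(u,v,z))
t.crop("pics/t8.png",135,150,395,275);s.crop("pics/s8.png",140,100,320,370)
cv2.imwrite("pics/ts8.png",np.hstack([cv2.resize(cv2.imread(f"pics/t8.png"),(500,240)), cv2.resize(cv2.imread(f"pics/s8.png"),(300,450))[:240*1] if 0 else cv2.resize(cv2.imread("pics/s8.png"),(160,240))]))
```

```text
from [527.1 263.2 246.5  89.9]
[528.  267.  108.5  90. ] shift [0.013 0.003 0.46 ] turn z -0.001 rows 3.3
337.1708068847656 224.4254608154297 9.525428771972656 [ 494.40543912 -245.88259606]
228.5 266.5 14.57748031616211 [ 495.15050677 -265.46184497]
```

View pics/ts8.png

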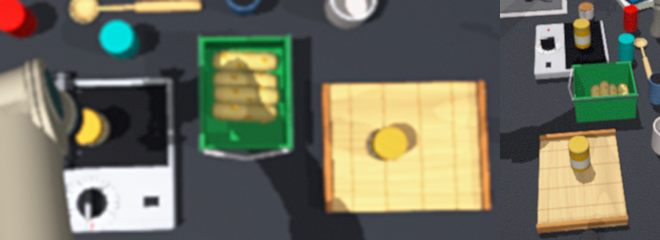

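Jar 1 stands upright on the board (top half, 390,142), and jar 2 is still on the tray. Next is jar 2.

Request:
move_arm --rows "0.012 0.003 0 0 0 0 -1; 0.012 0.003 0.1 0 0 0 -1; 0.012 0.003 0.2 0 0 0 -1; 0.012 0.003 0.29 0 0 0 -1; 0.012 0.003 0.36 0 0 0 -1; 0.012 0.003 0.42 0 0 0 -1; 0.012 0.003 0.45 0 0 0 -1; 0.012 0.003 0.46 0 0 0 -1; 0.012 0.003 0.46 0 0 0 -1; 0.012 0.003 0.46 0 0 0 -1"

```text
clock: 38.17
eef_pos: [528.2, 269.7, 109.4]
tool_rot: [3.14, -0.001, 1.573]
force: [-0.5, 1.0, 0.8]
width: 85.3
gripper_force: 0.0
```

Request:
move_arm --rows "0 0 0 0 0 0 0.6; 0 0 0 0 0 0 0.6; 0 0 0 0 0 0 0.6; 0 0 0 0 0 0 0.6; 0 0 0 0 0 0 0.6; 0 0 0 0 0 0 0.6; 0 0 0 0 0 0 0.6"

```text
clock: 38.75
eef_pos: [527.9, 269.8, 109.8]
tool_rot: [3.14, -0.001, 1.573]
force: [-1.3, 0.4, 5.9]
width: 56.6
gripper_force: 63.8
```

Request:
move_arm --rows "0 0 -0.02 0 0 0 0.6; 0 0 -0.06 0 0 0 0.6; 0 0 -0.12 0 0 0 0.6; 0 0 -0.2 0 0 0 0.6; 0 0 -0.28 0 0 0 0.6; 0 0 -0.36 0 0 0 0.6; 0 0 -0.42 0 0 0 0.6; 0 0 -0.47 0 0 0 0.6; 0 0 -0.47 0 0 0 0.6"

```text
clock: 39.5
eef_pos: [529.1, 269.9, 253.4]
tool_rot: [3.136, -0.003, 1.573]
force: [0.3, -0.1, -3.0]
width: 56.7
gripper_force: 64.7
```

Run:
```python
from h import *
plan((492,60,245,90),(492,-140,245,90),(492,-335,245,90))
```

```text
from [529.1 269.9 253.4  90.1]
[492.  60. 245.  90.] shift [-0.699 -0.125  0.028] turn z 0.001 rows 5.1
[ 492. -140.  245.   90.] shift [-0.667  0.    -0.   ] turn z -0.0 rows 4.8
[ 492. -335.  245.   90.] shift [-0.65  0.   -0.  ] turn z -0.0 rows 4.7
```

Request:
move_arm --rows "-0.04 -0.005 0 0 0 0 0.6; -0.11 -0.02 0 0 0 0 0.6; -0.2 -0.035 0 0 0 0 0.6; -0.29 -0.05 0 0 0 0 0.6; -0.38 -0.065 0 0 0 0 0.6; -0.47 -0.08 0 0 0 0 0.6; -0.56 -0.1 0 0 0 0 0.6; -0.63 -0.115 0 0 0 0 0.6; -0.68 -0.12 0 0 0 0 0.6; -0.7 -0.125 0 0 0 0 0.6; -0.7 -0.125 0 0 0 0 0.6"

```text
clock: 40.42
eef_pos: [489.0, 56.9, 248.7]
tool_rot: [-3.139, 0.001, 1.569]
force: [0.0, 1.1, -3.1]
width: 56.8
gripper_force: 64.8
```

Request:
move_arm --rows "-0.04 0 0 0 0 0 0.6; -0.11 0 0 0 0 0 0.6; -0.2 0 0 0 0 0 0.6; -0.29 0 0 0 0 0 0.6; -0.38 0 0 0 0 0 0.6; -0.47 0 0 0 0 0 0.6; -0.55 0 0 0 0 0 0.6; -0.62 0 0 0 0 0 0.6; -0.66 0 0 0 0 0 0.6; -0.67 0 0 0 0 0 0.6; -0.67 0 0 0 0 0 0.6"

```text
clock: 41.33
eef_pos: [490.8, -141.6, 249.2]
tool_rot: [-3.141, -0.0, 1.572]
force: [0.5, 1.0, -3.1]
width: 56.7
gripper_force: 64.8
```

Request:
move_arm --rows "-0.04 0 0 0 0 0 0.6; -0.11 0 0 0 0 0 0.6; -0.2 0 0 0 0 0 0.6; -0.29 0 0 0 0 0 0.6; -0.38 0 0 0 0 0 0.6; -0.47 0 0 0 0 0 0.6; -0.55 0 0 0 0 0 0.6; -0.61 0 0 0 0 0 0.6; -0.64 0 0 0 0 0 0.6; -0.65 0 0 0 0 0 0.6; -0.65 0 0 0 0 0 0.6; -0.65 0 0 0 0 0 0.6"

```text
clock: 42.33
eef_pos: [491.7, -334.7, 249.2]
tool_rot: [-3.141, -0.002, 1.575]
force: [0.1, 0.1, -2.8]
width: 56.7
gripper_force: 64.8
```

Run:
```python
from h import *
plan((492,-335,95,90))
```

```text
from [ 491.7 -334.7  249.2   90.2]
[ 492. -335.   95.   90.] shift [-0.001  0.001  0.514] turn z 0.003 rows 3.7
```

Request:
move_arm --rows "0 0 0.03 0 0 0 0.6; 0 0 0.09 0 0 0 0.6; 0 0 0.17 0 0 0 0.6; 0 0 0.25 0 0 0 0.6; 0 0 0.33 0 0 0 0.6; 0 0 0.41 0 0 0 0.6; 0 0 0.46 0 0 0 0.6; 0 0 0.49 0 0 0 0.6; 0 0 0.51 0 0 0 0.6; 0 0 0.514 0 0 0 0.6; 0 0 0.514 0 0 0 0.6; 0 0 0.514 0 0 0 0.6"

```text
clock: 43.33
eef_pos: [491.9, -337.0, 96.2]
tool_rot: [3.14, 0.001, 1.573]
force: [-0.3, -0.1, -3.6]
width: 56.5
gripper_force: 64.8
```

Request:
move_arm --rows "0 0 0.005 0 0 0 0.6; 0 0 0.01 0 0 0 0.6; 0 0 0.015 0 0 0 0.6; 0 0 0.02 0 0 0 0.6; 0 0 0.025 0 0 0 0.6; 0 0 0.03 0 0 0 0.6; 0 0 0.03 0 0 0 0.6; 0 0 0.03 0 0 0 0.6"

```text
clock: 44.0
eef_pos: [491.1, -336.7, 86.1]
tool_rot: [-3.141, -0.0, 1.573]
force: [-0.6, -0.6, -3.9]
width: 57.0
gripper_force: 64.8
```

Request:
move_arm --rows "0 0 0.003 0 0 0 0.6; 0 0 0.006 0 0 0 0.6; 0 0 0.009 0 0 0 0.6; 0 0 0.011 0 0 0 0.6; 0 0 0.013 0 0 0 0.6; 0 0 0.013 0 0 0 0.6; 0 0 0.013 0 0 0 0.6"

```text
clock: 44.58
eef_pos: [491.2, -336.7, 82.8]
tool_rot: [3.141, 0.0, 1.573]
force: [-1.7, 1.7, 2.5]
width: 56.6
gripper_force: 65.0
```

Contact is felt, so I'll release, lift and move clear.

Request:
move_arm --rows "0 0 0 0 0 0 -1; 0 0 0 0 0 0 -1; 0 0 0 0 0 0 -1; 0 0 0 0 0 0 -1; 0 0 0 0 0 0 -1; 0 0 -0.05 0 0 0 -1; 0 0 -0.15 0 0 0 -1; 0 0 -0.27 0 0 0 -1; 0 0 -0.4 0 0 0 -1; 0 0 -0.55 0 0 0 -1; 0 0 -0.55 0 0 0 -1; 0 0 -0.55 0 0 0 -1"

```text
clock: 45.58
eef_pos: [492.7, -337.9, 250.6]
tool_rot: [3.136, 0.004, 1.573]
force: [-0.1, -0.1, -0.8]
width: 85.4
gripper_force: 0.0
```

Request:
move_arm --rows "0.9 0 0 0 0 0 -1; 0.9 0 0 0 0 0 -1; 0.9 0 0 0 0 0 -1; 0.9 0 0 0 0 0 -1; 0.9 0 0 0 0 0 -1; 0.9 0 0 0 0 0 -1; 0.9 0 0 0 0 0 -1; 0.9 0 0 0 0 0 -1; 0.9 0 0 0 0 0 -1; 0.9 0 0 0 0 0 -1; 0.9 0 0 0 0 0 -1"

```text
clock: 46.5
eef_pos: [490.2, -68.3, 246.8]
tool_rot: [-3.14, 0.001, 1.57]
force: [0.6, 0.3, 0.4]
width: 85.5
gripper_force: 0.0
```

Request:
move_arm --rows "0.8 0 0 0 0 0 -1; 0.8 0 0 0 0 0 -1; 0.8 0 0 0 0 0 -1; 0.8 0 0 0 0 0 -1; 0.8 0 0 0 0 0 -1; 0.8 0 0 0 0 0 -1; 0.8 0 0 0 0 0 -1; 0.8 0 0 0 0 0 -1; 0.8 0 0 0 0 0 -1; 0.8 0 0 0 0 0 -1; 0.8 0 0 0 0 0 -1; 0.8 0 0 0 0 0 -1"

```text
clock: 47.5
eef_pos: [490.4, 171.7, 247.5]
tool_rot: [3.142, 0.0, 1.57]
force: [-0.2, -1.0, -0.0]
width: 85.3
gripper_force: 0.0
```

Run:
```python
from h import *
t=Cam("top"); s=Cam("side")
t.crop("pics/t9.png",100,120,430,290);s.crop("pics/s9.png",130,90,350,370)
cv2.imwrite("pics/ts9.png",np.hstack([cv2.resize(cv2.imread("pics/t9.png"),(500,258)),cv2.resize(cv2.imread("pics/s9.png"),(203,258))]))
m=t.mask((20,140,100),(32,255,255))
for c in blobs(m,100): (u,v),r=cv2.minEnclosingCircle(c); print(u,v,r,t.pt(u,v,113))
print(read_state()["qd"].round(3))
```

```text
364.7105407714844 225.0 9.761967658996582 [ 491.41577565 -335.28427901]
337.40850830078125 224.5653533935547 9.718488693237305 [ 493.9415537  -246.64089747]
[-0.01   0.001 -0.005 -0.003 -0.001  0.     0.   ]
```

View pics/ts9.png

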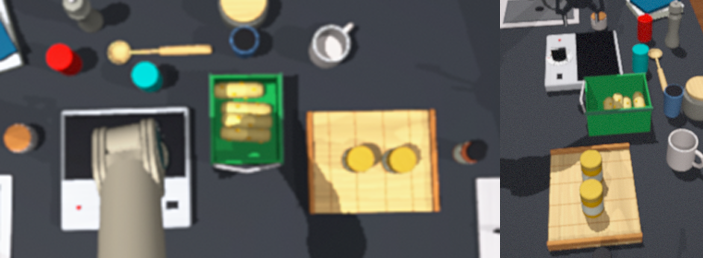

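Both jars stand on the board (top half, 360,158 and 402,158), the four cobs are in the bin (245,90–130), and everything else is where it was. I'll hand the job in.

```bash
python3 -c "
from cell import *
print(finish_job())"
```

```text
the job is handed in; nothing more can be done
None
```

I handed the job in at about 47 s: the timer is back at its zero stop, all four cobs are in the green bin, both jars stand upright on the board, and the last picture shows nothing else moved; no verdict came back.

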